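Hold a capped tube under the cap press

ROBOT

A 6-joint arm with a two-finger parallel gripper is mounted at the origin on the work surface. World frame = base frame: x ahead of the robot, y to its left, z up, the work surface at z = 0. Lengths are in m, angles in degrees, forces in N, time in s.
With the tool pointing down it reaches from about 0.25 to 0.775 m from the base axis. Payload 4 kg.
Tool frame: the origin (TCP) lies midway between the tips of the shut fingers; the grasp point (between the pads) lies 19 mm behind it (manip.grip_point_offset is the z of the grasp point in the tool frame, in m); z points along the fingers, y is the direction in which the jaws open and shut (so a half turn about z gives the same grasp; the last joint's range is limited). The gripper opens to 85 mm and grips with 20 to 120 N. Pads are 22 mm wide; open, the fingers measure 114 mm over their backs; the gripper's body (76 mm by 85 mm) begins 54 mm behind the grasp point. The pads swing forward as they close: fully open they stand 13 mm farther back than shut.
Start: joints at [-83.027, 4.996, 78.535, -0, 96.463, -5.907], TCP at [0.123, -0.536, 0.231] pointing down, gripper open.
Joint ranges: [-177.83, 177.83], [-43.37, 116.18], [15.69, 146.23], [-61.86, 241.86], [9.47, 152.12], [-147.06, 147.06]. Speed limits (degrees/s): [159.86, 159.86, 180, 180, 180, 180].

INTERFACE

Orientations are given as a 3x3 rotation matrix whose columns are the frame's x, y, z axes.
In Python, from plant import manip gives the robot as it stands.
- The arm moves only by the tool send_rows, never from a script. Its argument "moves" is a list of rows, each an object of numbers: "tx", "ty", "tz": the shift along the tool's x, y, z in cm; "yaw": the turn about the tool's z in rad. A call has 1 to 10 rows; each row is the pose to reach, as a shift and turn from the pose commanded when the call began, along the tool's axes at that moment; what a row does not reach only later rows make up. A row lasts 1/12 s, in which the tool goes at most 41.7 mm and 7.16 degrees, less where a joint would pass 70% of its speed; a pose out of reach is approached as far as the arm can. A call with a gripper value outside its range is refused whole. "gripper" is the opening, from 0 (shut) to 1 (fully open), set as the call begins (left out, the last holds). The fingers move at their own pace and stop on an object; the grip force is fixed at half the most. Time passes only in rows, so rows that repeat a pose let the fingers close. It gives the time, the measured TCP pose, the force and the opening at its end, in the units of the state.
- manip.sense(): the state, without advancing time (a new reading comes with each control period).
- manip.capture(name): name is "side" or "top" or "wrist"; returns the picture (400x640x3 uint8, red, green, blue); there is no depth.
- manip.camera_model(name): a dict with "intrinsics" (3x3 intrinsics, pixels), "k1" (the pictures are not rectified: a ray, as slopes to the right and down, at radius r is drawn at 1 + k1 r^2 times it, then the intrinsics apply), "R" (3x3) and "t" (3): a world point X has camera coordinates R X + t. Camera axes: x right, y down, z forward; pixel columns grow to the right and rows downward; lengths in m; the calibration is good to about 2 mm. A picture is of the moment at which its call begins: read the wrist's pose just before it. camera_model takes no time and is no camera call; for the wrist camera it gives the pose at the moment of the call.
- manip.hand_in(): hands the job in, once; it reports no verdict.
The state is a dict: "time_s": time; "joint_pos": joint angles; "joint_vel": joint speeds; "tau": joint torques, N m; "position": TCP position; "orientation": TCP orientation; "contact_force": force on the tool from outside, world axes, zero at the start; "moment": the same for the moment, N m; "gripper_width": opening from 0.0 (shut) to 1.0 (fully open).
Only numpy, scipy, OpenCV 4.12 (cv2) and the standard library are available. Lean on these libraries where they do the work, as an engineer would, in place of code of your own. Each camera call takes 0.05 s, during which the arm holds its last target.

TASK

Lay the capped packing tube in the two raised saddles of the cap press with its cap towards the rubber plunger, and let go of it. Then push the press's upright black handle towards the tube, against its spring, until the pointer stands between the two ridges beside the rail (35 mm of travel), and keep holding it there: the program finishes while the robot still holds the handle in, with the plunger pressing the cap. Leave the other things on the bench where they are.

Things in the scene. Friction and masses are not known exactly. Their poses are not given: they have to be found in the camera images.
- tube_center (a point): Centre of the loose white packing tube, 140 mm long, 40 to 85 g, long axis = y. Round body 30 mm in diameter, gripped across; ribbed square cap 34 x 34 x 20 mm at the -y end, thin square foot 34 x 34 x 6 mm at the +y end. Starts lying on its square ends, centre 17 mm up, at one of two places on the robot's right, cap within 65 degrees of world -y.
- tube_cap (a point): Centre of the tube's outer cap face: 70 mm from the tube's centre along its -y.
- cap_press: Fixed bench cap press: dark steel base 90 x 325 x 20 mm, from 225 mm on its -y side to 100 mm on its +y side. Origin on the bench, under the middle between its two saddles. y = pressing direction, within 15 degrees of world +y; z up. The plunger and handle are on the -y side; two thin steel ridges stand on each side of the slide rails.
- saddle_center (a point): Where the tube's centre is laid, axes as the press, tube's y along y: midway between the two saddles, 85 mm above the bench (tube's axis height). Saddles: V blocks 8 mm thick at y = -34 and +34 mm, 90 degrees, mouth 40 mm wide, lips at 84 mm; the 60 mm gap between them is free down to the base (20 mm high) for fingers.
- stop_face (a point): Middle of the face of the upright end stop, 76 mm beyond the saddles' middle on the press's +y side; the stop is 50 mm wide, its top 102 mm above the bench. A tube laid within a few mm of the saddles' middle lies free; the plunger then slides it 6 mm on, up to this face.
- handle_push (a point): Middle of the outer (-y) face of the upright black handle paddle; moves with it, axes as the press. Paddle 44 mm wide (x), 12 mm thick (y), from 72 to 134 mm above the bench; this point is 105 mm up, at rest 171 mm on the -y side of the press's origin. Push it towards +y. The grey carriage below it juts 14 mm further to -y, up to 52 mm above the bench.
- handle (a joint): Handle travel in metres: 0 at rest, sprung back; 0.045 end. Return spring 3 N at rest plus 0.1 N per mm. From 0.025 (tube against the stop) the plunger's spring adds 0.5 N per mm: about 11.5 N at 0.035, where the carriage's thin steel pointer is midway between the two ridges; wholly between them is 0.031 to 0.039. Springs back if let go.
- plunger: Rubber-faced round plunger, 28 mm in diameter, sprung on the handle's carriage, on the tube's axis; its face is 89 mm on the -y side of the saddles' middle at rest, and it yields up to 20 mm. The reading is its body origin, which at rest is the press's origin.
- vial_center (a point): Bystander: plain white vial standing upright, 32 mm in diameter, 60 mm tall, no cap; at the other of the two places on the robot's right.
- tin: Bystander: low round tin, 60 mm in diameter, 40 mm tall, in front of the press; origin under its centre.
- jar: Bystander: glass jar with a black lid, 62 mm in diameter, 75 mm tall; origin under its centre.
- cup: Bystander: paper cup, 76 mm across, 95 mm tall; origin under its centre.
- tape: Bystander: roll of blue tape lying flat, 90 mm across, 24 mm tall; origin under its centre.
- driver: Bystander: screwdriver lying on the bench near the robot's right; origin under it.
- tube: The same tube; origin on its underside, 17 mm below the centre.
Not all that is in view belongs to the job. Of the things that look like the tube, take the one that is farthest from the robot's base at the start.

How it is judged:
By the outcome, as a careful person would: the job done as asked, in the order asked, and still so for the second after the job is handed in, while the arm keeps its last pose, push and grip.
It also fails if it takes over 51 s, if anything falls off the work surface, if the arm or the gripper's body presses on something with over 40 N, if the wrist force passes 120 N, or if a joint passes its speed limit or range.

## Working session

There is one attempt and no reset: what is moved stays moved. The work goes in short steps, Python scripts to look and compute and a tool call to move; the robot and the scene stay as the last step left them, time stands still between calls to the robot, and variables do not carry over. Pictures are saved under pics/ and viewed, and the job is handed in when it is done.

Besides the shell and the picture viewer there is one more tool, called after "Call:" as name(argument=value, ...), one argument or row to a line, values as JSON. send_rows: Moves the arm, as the interface text tells. Its arguments: {"type":"object","properties":{"moves":{"type":"array"},"gripper":{"type":"number"}},"required":["moves"]}

```bash
mkdir -p pics; ls; python3 - <<'E'
from plant import manip
import cv2,numpy as np
np.set_printoptions(precision=4,suppress=True)
print(manip.sense(), manip.grip_point_offset)
for n in ("side","top","wrist"):
    m=manip.camera_model(n)
    im=manip.capture(n); cv2.imwrite(f"pics/{n}0.png",im[:,:,::-1])
    print(n,m, "cam at",-np.array(m["R"]).T@np.array(m["t"]))
E
```

```text
pics
{'time_s': 0.0, 'joint_pos': array([-83.0283,   5.0412,  78.6266,   0.0003,  96.4637,  -5.9058]), 'joint_vel': array([0.063 , 0.0478, 0.0553, 0.0902, 0.0473, 0.0031]), 'tau': array([ -0.0009, -35.1873, -31.3274,  -0.0002,   0.0109,   0.    ]), 'position': array([ 0.1225, -0.5357,  0.2301]), 'orientation': array([[ 0.9748,  0.2229, -0.0003],
       [ 0.2229, -0.9748,  0.0023],
       [ 0.0002, -0.0023, -1.    ]]), 'contact_force': array([-0.0801,  0.1197, -0.84  ]), 'moment': array([ 0.0571, -0.0112, -0.0183]), 'gripper_width': 0.9972303472311437} -0.0187
side {'intrinsics': array([[373.0117,   0.    , 320.3717],
       [  0.    , 373.0117, 205.5598],
       [  0.    ,   0.    ,   1.    ]]), 'k1': -0.024405286645583293, 'R': array([[-0.8644, -0.5025,  0.0179],
       [-0.3136,  0.5108, -0.8004],
       [ 0.3931, -0.6975, -0.5991]]), 't': array([0.4054, 0.2641, 0.7665])} cam at [0.132  0.6035 0.6633]
top {'intrinsics': array([[474.9733,   0.    , 318.1955],
       [  0.    , 474.9733, 202.4027],
       [  0.    ,   0.    ,   1.    ]]), 'k1': -0.10708466912967357, 'R': array([[-0.0267, -0.9996, -0.0116],
       [-0.9954,  0.0277, -0.0919],
       [ 0.0922,  0.0091, -0.9957]]), 't': array([-0.0035,  0.529 ,  1.3443])} cam at [ 0.4025 -0.0304  1.3871]
wrist {'intrinsics': array([[345.0607,   0.    , 318.7384],
       [  0.    , 345.0607, 197.4786],
       [  0.    ,   0.    ,   1.    ]]), 'k1': -0.040866463120507526, 'R': array([[ 0.2234, -0.9747, -0.0027],
       [-0.9375, -0.2156,  0.2733],
       [-0.2669, -0.0585, -0.9619]]), 't': array([-0.5485, -0.0356,  0.3795])} cam at [ 0.1905 -0.5201  0.3733]
```

View pics/top0.png

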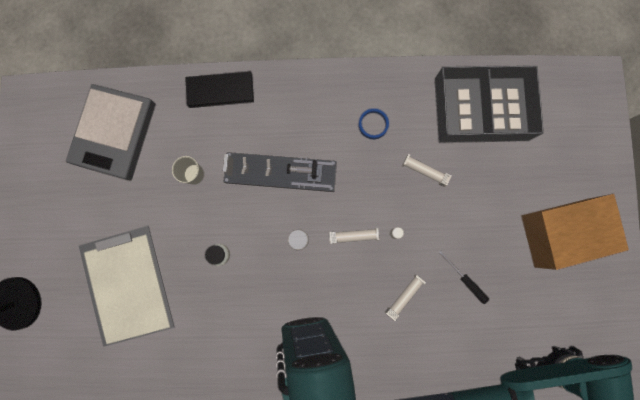

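View pics/side0.png

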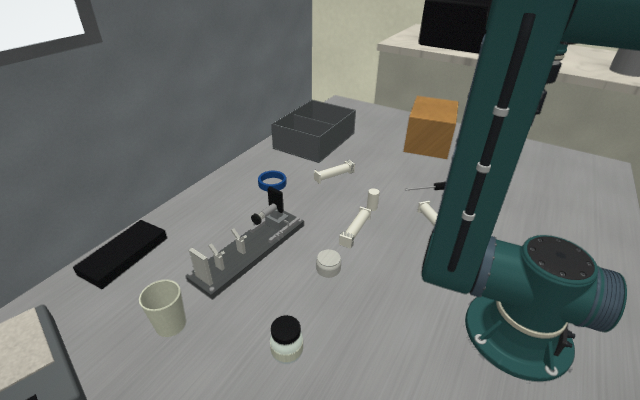

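View pics/wrist0.png

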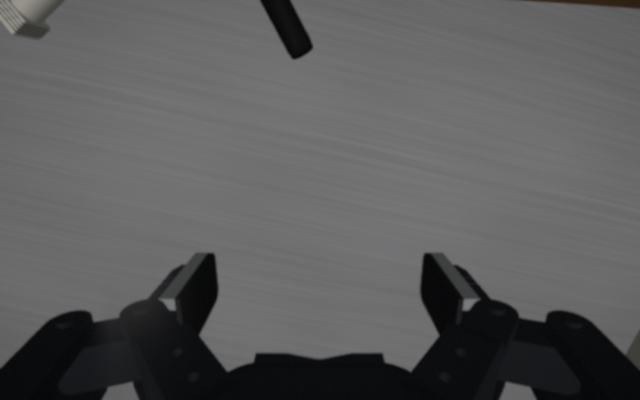

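```bash
cat > h.py <<'E'
import numpy as np,cv2
np.set_printoptions(precision=4,suppress=True)
def ray(m,u,v):
    K=np.array(m["intrinsics"]);R=np.array(m["R"]);t=np.array(m["t"])
    d=np.array([(u-K[0,2])/K[0,0],(v-K[1,2])/K[1,1]]);s=d.copy()
    for _ in range(20): s=d/(1+m["k1"]*(s@s))
    return -R.T@t, R.T@np.array([s[0],s[1],1])
def plane(m,u,v,z):
    c,d=ray(m,u,v); return c+d*(z-c[2])/d[2]
def proj(m,X):
    K=np.array(m["intrinsics"]);p=np.array(m["R"])@np.array(X)+np.array(m["t"])
    s=p[:2]/p[2]; s=s*(1+m["k1"]*(s@s)); return K[:2,:2]@s+K[:2,2]
E
python3 - <<'E'
import cv2
a=cv2.imread("pics/top0.png")
cv2.imwrite("pics/c1.png",cv2.resize(a[140:205,215:345],None,fx=6,fy=6,interpolation=cv2.INTER_CUBIC))
cv2.imwrite("pics/c2.png",cv2.resize(a[145:195,390:470],None,fx=8,fy=8,interpolation=cv2.INTER_CUBIC))
b=cv2.imread("pics/side0.png")
cv2.imwrite("pics/c3.png",cv2.resize(b[160:310,180:320],None,fx=4,fy=4,interpolation=cv2.INTER_CUBIC))
E
```

```text
(no output)
```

View pics/c1.png

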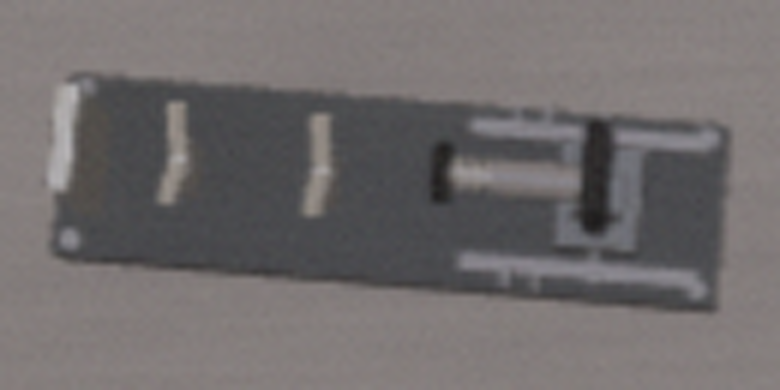

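View pics/c2.png

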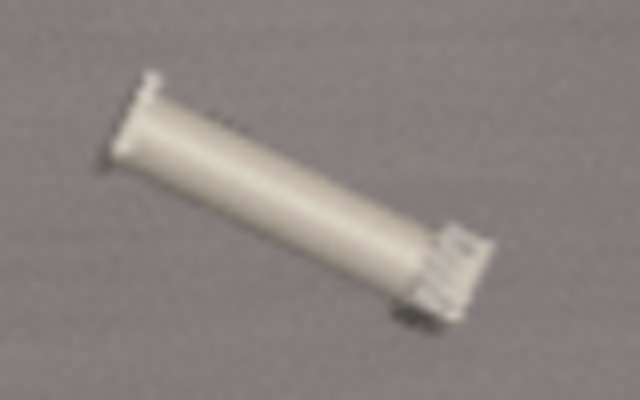

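View pics/c3.png

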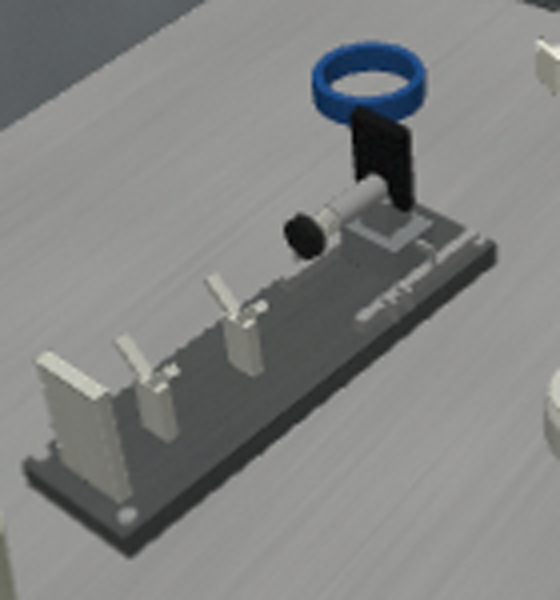

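```bash
python3 - <<'E'
from plant import manip
from h import *
m=manip.camera_model("top")
def o(p,s,x,y): return (p[0]+.5)/s+x-.5,(p[1]+.5)/s+y-.5
P=[plane(m,*o(p,6,215,140),.02) for p in [(70,73),(730,120),(716,309),(54,258)]]
TL,TR,BR,BL=P
print(P,[np.linalg.norm(P[i]-P[(i+1)%4]) for i in range(4)])
ey=(TL-TR)+(BL-BR); yaw=np.degrees(np.arctan2(-ey[0],ey[1])); ey/=np.linalg.norm(ey); c=sum(P)/4
print("press yaw",yaw,"origin by base",c+ey*.0625)
# other checks: saddle lips z .084, handle top .134, stop top .102
def mid(a,b,s,x,y,z): return (plane(m,*o(a,s,x,y),z)+plane(m,*o(b,s,x,y),z))/2
s1=mid((177,101),(166,205),6,215,140,.084); s2=mid((320,113),(314,216),6,215,140,.084)
print("saddles",s1,s2,(s1+s2)/2,np.linalg.norm(s1-s2))
h=mid((598,122),(594,232),6,215,140,.134);print("handle top",h)
st=mid((66,85),(60,190),6,215,140,.102);print("stop top",st)
# tube by mask
a=cv2.imread("pics/top0.png");hsv=cv2.cvtColor(a,cv2.COLOR_BGR2HSV)
g=cv2.cvtColor(a,cv2.COLOR_BGR2GRAY)
mask=np.zeros_like(g);mask[145:195,390:470]=(g[145:195,390:470]>165)
n,l,st,ce=cv2.connectedComponentsWithStats(mask);i=1+np.argmax(st[1:,4]);ys,xs=np.where(l==i);print(st[i])
Q=np.array([plane(m,x,y,.017) for x,y in zip(xs,ys)])[:,:2]
r=cv2.minAreaRect(Q.astype(np.float32));print("rect",r)
f=mid((153,75),(122,152),8,390,145,.034);cp=mid((492,240),(458,318),8,390,145,.034)
print("foot,cap",f,cp,np.linalg.norm(f-cp),(f+cp)/2); d=f-cp
print("tube yaw",np.degrees(np.arctan2(-d[0],d[1])))
E
```

```text
[array([0.6862, 0.2485, 0.02  ]), array([ 0.653 , -0.0739,  0.02  ]), array([ 0.5607, -0.0643,  0.02  ]), array([0.5949, 0.2569, 0.02  ])] [np.float64(0.32411194203289356), np.float64(0.09276447113380668), np.float64(0.32301924895892026), np.float64(0.09168069775578405)]
press yaw -5.976117470821054 origin by base [0.6302 0.1539 0.02  ]
saddles [0.6336 0.188  0.084 ] [0.6261 0.1201 0.084 ] [0.6298 0.1541 0.084 ] 0.06826261629167006
handle top [ 0.6082 -0.0099  0.134 ]
stop top [0.6392 0.2352 0.102 ]
[404 154  47  31 352]
rect ((0.6186859011650085, -0.34033167362213135), (0.14105746150016785, 0.030795613303780556), 61.6270866394043)
foot,cap [ 0.6475 -0.2775  0.034 ] [ 0.5839 -0.3975  0.034 ] 0.13573010828195395 [ 0.6157 -0.3375  0.034 ]
tube yaw -27.915109454766686
```

```bash
cat >> h.py <<'E'
def go(target,heading):
    """tool-frame shift (cm) and yaw (rad) from measured pose to TCP target, tool x at heading deg"""
    from plant import manip
    s=manip.sense();R=s["orientation"];d=R.T@(np.array(target)-s["position"])*100
    h=np.degrees(np.arctan2(R[1,0],R[0,0]))
    print("t",s["time_s"],"pos",s["position"],"head",h,"F",s["contact_force"],"g",s["gripper_width"])
    print("move cm",d,"yaw",-np.radians(heading-h))
E
python3 -c "
from h import *
go([.617,-.339,.15],62)"
```

```text
t 0.15 pos [ 0.1225 -0.5358  0.2304] head 12.878707468122563 F [ 0.0715 -0.2074  0.5956] g 0.9986255786696286
move cm [52.5858 -8.1486  8.0618] yaw -0.857328287516563
```

Call:
send_rows(
  moves=[
    {"tx": 52.6, "ty": -8.15, "tz": 8.0, "yaw": -0.857},
    {"tx": 52.6, "ty": -8.15, "tz": 8.0, "yaw": -0.857},
    {"tx": 52.6, "ty": -8.15, "tz": 8.0, "yaw": -0.857},
    {"tx": 52.6, "ty": -8.15, "tz": 8.0, "yaw": -0.857},
    {"tx": 52.6, "ty": -8.15, "tz": 8.0, "yaw": -0.857},
    {"tx": 52.6, "ty": -8.15, "tz": 8.0, "yaw": -0.857},
    {"tx": 52.6, "ty": -8.15, "tz": 8.0, "yaw": -0.857},
    {"tx": 52.6, "ty": -8.15, "tz": 8.0, "yaw": -0.857},
    {"tx": 52.6, "ty": -8.15, "tz": 8.0, "yaw": -0.857},
    {"tx": 52.6, "ty": -8.15, "tz": 8.0, "yaw": -0.857},
  ],
)

```text
time_s: 0.98
position: [0.5071, -0.3826, 0.1686]
orientation: [[0.47, 0.883, -0.001], [0.883, -0.47, 0.0], [-0.0, -0.001, -1.0]]
contact_force: [0.5, 0.1, 1.0]
gripper_width: 1.003
```

```bash
python3 -c "
from h import *
go([.617,-.339,.15],62)"
```

```text
t 0.9833 pos [ 0.5071 -0.3826  0.1686] head 61.990983790528745 F [0.4537 0.0553 1.0156] g 1.0029412060795664
move cm [9.0154 7.6573 1.8586] yaw -0.00015736254132290317
```

Call:
send_rows(
  moves=[
    {"tx": 9.0, "ty": 7.65, "tz": 1.85},
    {"tx": 9.0, "ty": 7.65, "tz": 1.85},
    {"tx": 9.0, "ty": 7.65, "tz": 1.85},
    {"tx": 9.0, "ty": 7.65, "tz": 1.85},
    {"tx": 9.0, "ty": 7.65, "tz": 1.85},
  ],
)

```text
$.moves[0]: bad value
```

```bash
python3 -c "
from h import *
from plant import manip
go([.617,-.339,.15],62)
m=manip.camera_model('wrist');im=manip.capture('wrist');cv2.imwrite('pics/w1.png',im[:,:,::-1])
import pickle;pickle.dump(m,open('w1.pkl','wb'))
d=np.array([.469,.883,0]);c=np.array([.617,-.339,.034])
for k in(-.07,0,.07):print(proj(m,c+k*d))
"
```

```text
t 0.9833 pos [ 0.5071 -0.3826  0.1686] head 61.990983790528745 F [0.4537 0.0553 1.0156] g 1.0029412060795664
move cm [9.0154 7.6573 1.8586] yaw -0.00015736254132290317
[412.7712 163.3003]
[419.0785  72.9425]
[425.4996 -28.7393]
```

View pics/w1.png

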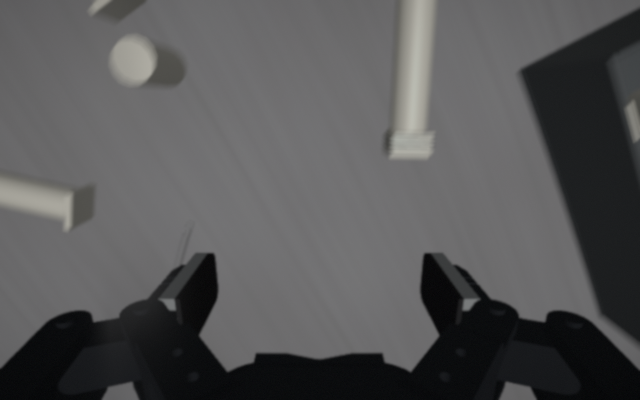

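The wrist view shows the tube running up from its cap at (411,147), which is near the predicted spot. The move was refused, probably because `yaw` was missing.

Call:
send_rows(
  moves=[
    {"tx": 9.0, "ty": 7.65, "tz": 1.85, "yaw": 0},
    {"tx": 9.0, "ty": 7.65, "tz": 1.85, "yaw": 0},
    {"tx": 9.0, "ty": 7.65, "tz": 1.85, "yaw": 0},
    {"tx": 9.0, "ty": 7.65, "tz": 1.85, "yaw": 0},
    {"tx": 9.0, "ty": 7.65, "tz": 1.85, "yaw": 0},
  ],
)

```text
time_s: 1.45
position: [0.616, -0.3388, 0.1484]
orientation: [[0.467, 0.884, -0.003], [0.884, -0.467, 0.002], [0.0, -0.004, -1.0]]
contact_force: [0.1, -1.4, 0.5]
gripper_width: 1.002
```

```bash
python3 -c "
from h import *
from plant import manip
go([.617,-.339,.15],62)
m=manip.camera_model('wrist');im=manip.capture('wrist');cv2.imwrite('pics/w2.png',im[:,:,::-1])
import pickle;pickle.dump(m,open('w2.pkl','wb'))
d=np.array([.469,.883,0]);c=np.array([.617,-.339,.034])
for k in(-.07,0,.07):print(proj(m,c+k*d))
"
```

```text
t 1.45 pos [ 0.616  -0.3388  0.1484] head 62.16327234307866 F [ 0.1041 -1.3695  0.467 ] g 1.0021810077630602
move cm [ 0.0284  0.0974 -0.1635] yaw 0.0028496399641683885
[320.2062 274.6839]
[320.5813 193.2267]
[321.0033  99.3439]
```

View pics/w2.png

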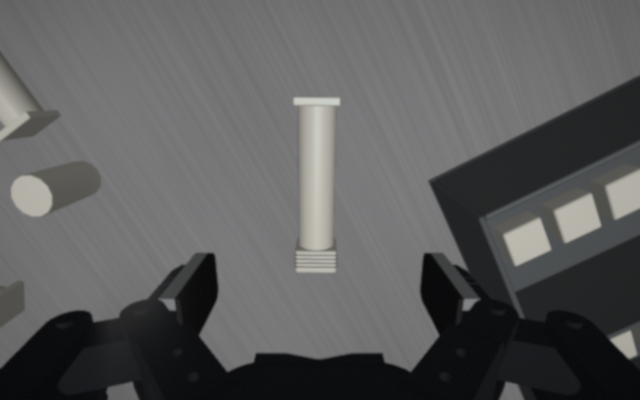

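```bash
python3 -c "
from h import *
import pickle
m=pickle.load(open('w2.pkl','rb'))
f=plane(m,317,97.5,.034);c=plane(m,316,272.5,.034);d=f-c
print(f,c,np.linalg.norm(d),(f+c)/2,np.degrees(np.arctan2(d[1],d[0])))
b=plane(m,317.3,128,.025);b2=plane(m,316.3,230,.025);e=b-b2;print(np.degrees(np.arctan2(e[1],e[0])))
"
```

```text
[ 0.6479 -0.2747  0.034 ] [ 0.582  -0.3974  0.034 ] 0.1392551971089618 [ 0.615  -0.3361  0.034 ] 61.775194990472286
61.55897457387509
```

```bash
python3 -c "
from h import *
go([.615,-.3365,.003],61.7)"
```

```text
t 1.5 pos [ 0.6151 -0.34    0.1495] head 62.0521039241937 F [-0.2927  0.3232 -0.0341] g 0.9976139528514517
move cm [ 0.313 -0.133 14.654] yaw 0.006145372786372567
```

Call:
send_rows(
  moves=[
    {"tx": 0.3, "ty": -0.13, "tz": 4.0, "yaw": 0.006},
    {"tx": 0.3, "ty": -0.13, "tz": 8.0, "yaw": 0.006},
    {"tx": 0.3, "ty": -0.13, "tz": 11.0, "yaw": 0.006},
    {"tx": 0.3, "ty": -0.13, "tz": 13.0, "yaw": 0.006},
    {"tx": 0.3, "ty": -0.13, "tz": 14.0, "yaw": 0.006},
    {"tx": 0.3, "ty": -0.13, "tz": 14.6, "yaw": 0.006},
    {"tx": 0.3, "ty": -0.13, "tz": 14.6, "yaw": 0.006},
    {"tx": 0.3, "ty": -0.13, "tz": 14.6, "yaw": 0.006},
  ],
)

```text
time_s: 2.17
position: [0.6161, -0.3384, 0.0071]
orientation: [[0.476, 0.88, 0.003], [0.88, -0.476, -0.002], [-0.0, 0.003, -1.0]]
contact_force: [0.7, 0.2, 0.1]
gripper_width: 1.001
```

Call:
send_rows(
  moves=[
    {"tx": 0, "ty": 0, "tz": 0, "yaw": 0},
    {"tx": 0, "ty": 0, "tz": 0, "yaw": 0},
    {"tx": 0, "ty": 0, "tz": 0, "yaw": 0},
    {"tx": 0, "ty": 0, "tz": 0, "yaw": 0},
    {"tx": 0, "ty": 0, "tz": 0, "yaw": 0},
    {"tx": 0, "ty": 0, "tz": 0, "yaw": 0},
    {"tx": 0, "ty": 0, "tz": 0, "yaw": 0},
    {"tx": 0, "ty": 0, "tz": 0, "yaw": 0},
  ],
  gripper=0.0,
)

```text
time_s: 2.83
position: [0.6162, -0.3374, 0.006]
orientation: [[0.475, 0.88, 0.002], [0.88, -0.475, -0.001], [-0.0, 0.002, -1.0]]
contact_force: [0.3, 0.3, 4.3]
gripper_width: 0.327
```

```bash
python3 -c "
from h import *
go([.615,-.3365,.003],61.7)
from plant import manip
import pickle
m=manip.camera_model('wrist');im=manip.capture('wrist');cv2.imwrite('pics/w3.png',im[:,:,::-1])
pickle.dump(m,open('w3.pkl','wb'))"
```

```text
t 2.8333 pos [ 0.6162 -0.3374  0.006 ] head 61.64672322659679 F [0.2633 0.2961 4.314 ] g 0.32711386447813523
move cm [ 0.0236 -0.1484  0.2967] yaw -0.0009298551107249942
```

View pics/w3.png

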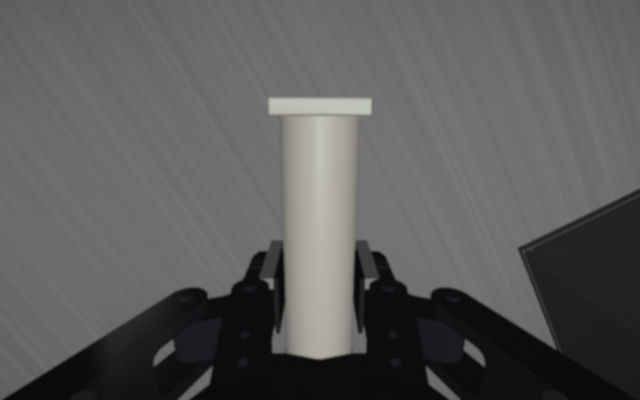

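```bash
python3 -c "
from h import *
import pickle
m=pickle.load(open('w3.pkl','rb'))
f=plane(m,320,97.5,.034);print(f); d=np.array([np.cos(np.radians(61.65)),np.sin(np.radians(61.65)),0]);c=f-.07*d;print(c, d@(c-[.6162,-.3374,0]), [-d[1],d[0],0]@(c-[.6162,-.3374,0]))
a=plane(m,269,97.5,.034);b=plane(m,372,97.5,.034);print(np.linalg.norm(a-b))
"
```

```text
[ 0.6501 -0.2755  0.034 ]
[ 0.6168 -0.3371  0.034 ] 0.0005515813221378882 -0.000409096871056817
0.03309209487779501
```

Call:
send_rows(
  moves=[
    {"tx": 0, "ty": 0, "tz": -1.0, "yaw": 0},
    {"tx": 0, "ty": 0, "tz": -4.0, "yaw": 0},
    {"tx": 0, "ty": 0, "tz": -8.0, "yaw": 0},
    {"tx": 0, "ty": 0, "tz": -12.0, "yaw": 0},
    {"tx": 0, "ty": 0, "tz": -16.0, "yaw": 0},
    {"tx": 0, "ty": 0, "tz": -19.0, "yaw": 0},
    {"tx": 0, "ty": 0, "tz": -19.0, "yaw": 0},
    {"tx": 0, "ty": 0, "tz": -19.0, "yaw": 0},
  ],
)

```text
time_s: 3.55
position: [0.6164, -0.3377, 0.1985]
orientation: [[0.475, 0.88, 0.005], [0.88, -0.475, -0.003], [-0.001, 0.006, -1.0]]
contact_force: [0.5, 0.6, -1.3]
gripper_width: 0.326
```

```bash
python3 -c "
from h import *
go([.6298,.1525,.19],84)"
```

```text
t 3.55 pos [ 0.6164 -0.3377  0.1985] head 61.63922802651933 F [ 0.549   0.5738 -1.2731] g 0.3255315523893856
move cm [ 43.7742 -22.11     0.6913] yaw -0.3902690942249078
```

Call:
send_rows(
  moves=[
    {"tx": 1.1, "ty": -0.55, "tz": 0, "yaw": -0.02},
    {"tx": 3.3, "ty": -1.66, "tz": 0, "yaw": -0.05},
    {"tx": 6.2, "ty": -3.13, "tz": 0, "yaw": -0.09},
    {"tx": 9.2, "ty": -4.65, "tz": 0, "yaw": -0.13},
    {"tx": 12.2, "ty": -6.16, "tz": 0, "yaw": -0.17},
    {"tx": 15.2, "ty": -7.68, "tz": 0, "yaw": -0.21},
    {"tx": 18.2, "ty": -9.2, "tz": 0, "yaw": -0.25},
    {"tx": 21.2, "ty": -10.7, "tz": 0, "yaw": -0.29},
    {"tx": 24.2, "ty": -12.2, "tz": 0, "yaw": -0.33},
    {"tx": 27.2, "ty": -13.74, "tz": 0, "yaw": -0.39},
  ],
)

```text
time_s: 4.38
position: [0.6217, -0.0298, 0.191]
orientation: [[0.101, 0.995, -0.007], [0.995, -0.101, 0.001], [0.001, -0.007, -1.0]]
contact_force: [-0.1, -0.5, 0.3]
gripper_width: 0.331
```

```bash
python3 -c "
from h import *
go([.6298,.1525,.19],84)"
```

```text
t 4.3833 pos [ 0.6217 -0.0298  0.191 ] head 84.19110072042994 F [-0.1152 -0.5156  0.2621] g 0.3306631875692072
move cm [18.2149 -1.0355  0.1199] yaw 0.003335336774435712
```

Call:
send_rows(
  moves=[
    {"tx": 3.0, "ty": -0.17, "tz": 0, "yaw": 0},
    {"tx": 6.0, "ty": -0.34, "tz": 0, "yaw": 0},
    {"tx": 9.0, "ty": -0.51, "tz": 0, "yaw": 0},
    {"tx": 12.0, "ty": -0.68, "tz": 0, "yaw": 0},
    {"tx": 14.5, "ty": -0.83, "tz": 0, "yaw": 0},
    {"tx": 16.5, "ty": -0.94, "tz": 0, "yaw": 0},
    {"tx": 17.8, "ty": -1.0, "tz": 0, "yaw": 0},
    {"tx": 18.0, "ty": -1.0, "tz": 0, "yaw": 0},
    {"tx": 18.0, "ty": -1.0, "tz": 0, "yaw": 0},
  ],
)

```text
time_s: 5.13
position: [0.6317, 0.1481, 0.1928]
orientation: [[0.103, 0.995, -0.004], [0.995, -0.103, -0.001], [-0.002, -0.004, -1.0]]
contact_force: [-0.3, 0.4, -1.8]
gripper_width: 0.33
```

```bash
python3 -c "
from h import *
go([.6298,.1525,.11],84)
from plant import manip
import pickle
m=manip.camera_model('wrist');im=manip.capture('wrist');cv2.imwrite('pics/w4.png',im[:,:,::-1])
pickle.dump(m,open('w4.pkl','wb'))
im=manip.capture('top');cv2.imwrite('pics/t4.png',cv2.resize(im[100:240,180:380,::-1],None,fx=4,fy=4,interpolation=3))
O=np.array([.630,.154,0]);e=np.array([.1045,.9945,0]);x=np.array([.9945,-.1045,0])
for n,P in dict(stopL=O+.076*e-.025*x+[0,0,.102],stopR=O+.076*e+.025*x+[0,0,.102],s1L=O+.034*e-.02*x+[0,0,.084],s1R=O+.034*e+.02*x+[0,0,.084],baseL=O+.1*e-.045*x+[0,0,.02],baseR=O+.1*e+.045*x+[0,0,.02]).items(): print(n,proj(m,P))
"
```

```text
t 5.1333 pos [0.6317 0.1481 0.1928] head 84.08178344148696 F [-0.3409  0.4006 -1.7775] g 0.3295395107754328
move cm [ 0.4335 -0.2073  8.2772] yaw 0.0014273903275596187
stopL [276.7585  80.6331]
stopR [354.2407  80.7527]
s1L [288.3108 142.4818]
s1R [343.3774 142.6103]
baseL [264.3327  56.5032]
baseR [369.2083  56.646 ]
```

View pics/w4.png

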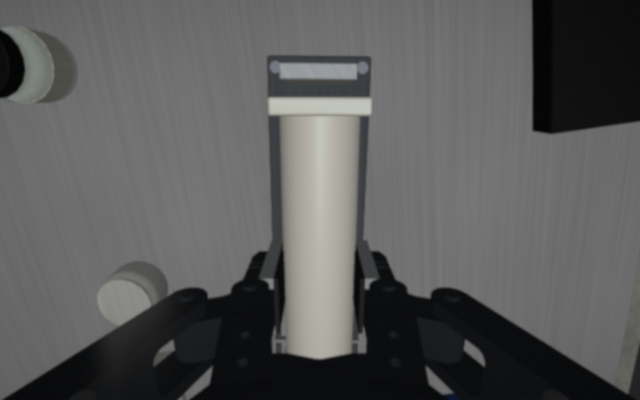

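View pics/t4.png

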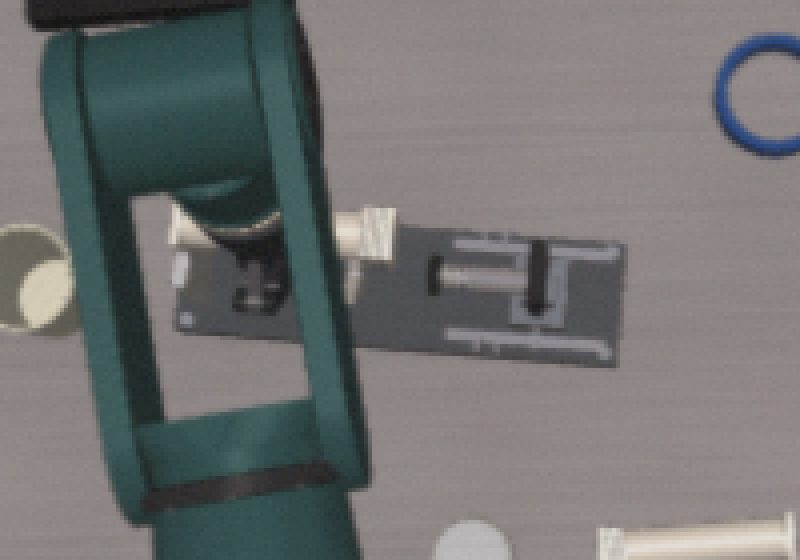

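```bash
python3 -c "
from h import *
go([.6312,.1532,.098],84)"
```

```text
t 5.2333 pos [0.6324 0.1465 0.1939] head 83.94155728580911 F [ 1.1596  0.4697 -0.7723] g 0.32949608543178016
move cm [ 0.6703 -0.1727  9.5877] yaw -0.0010200177864330266
```

Call:
send_rows(
  moves=[
    {"tx": 0.6, "ty": -0.17, "tz": 2.0, "yaw": 0},
    {"tx": 0.6, "ty": -0.17, "tz": 5.0, "yaw": 0},
    {"tx": 0.6, "ty": -0.17, "tz": 7.5, "yaw": 0},
    {"tx": 0.6, "ty": -0.17, "tz": 9.0, "yaw": 0},
    {"tx": 0.6, "ty": -0.17, "tz": 9.5, "yaw": 0},
    {"tx": 0.6, "ty": -0.17, "tz": 9.5, "yaw": 0},
    {"tx": 0.6, "ty": -0.17, "tz": 9.5, "yaw": 0},
  ],
)

```text
time_s: 5.82
position: [0.6323, 0.1527, 0.1008]
orientation: [[0.106, 0.994, 0.001], [0.994, -0.106, -0.0], [0.0, 0.001, -1.0]]
contact_force: [1.2, -0.3, 0.7]
gripper_width: 0.329
```

```bash
python3 -c "
from h import *
from plant import manip
import pickle
go([.6312,.1532,.076],84)
m=manip.camera_model('wrist');im=manip.capture('wrist');cv2.imwrite('pics/w5.png',im[:,:,::-1])
go([.6312,.1532,.076],84)
im=manip.capture('side');cv2.imwrite('pics/s5.png',cv2.resize(im[150:310,170:330,::-1],None,fx=3.5,fy=3.5,interpolation=3))
go([.6312,.1532,.076],84)
"
```

```text
t 5.8167 pos [0.6323 0.1527 0.1008] head 83.9092609059708 F [ 1.1856 -0.3069  0.7457] g 0.3290323212740252
move cm [ 0.0341 -0.1177  2.4749] yaw -0.0015836959510863238
t 5.8667 pos [0.6329 0.1531 0.1018] head 83.9254635427102 F [-0.184   0.1183 -0.0365] g 0.32769649466006096
move cm [-0.0044 -0.1741  2.5791] yaw -0.0013009065924790611
t 5.9167 pos [0.633  0.1533 0.1022] head 83.94341854919615 F [ 0.0087  0.1939 -1.3886] g 0.3303136880675975
move cm [-0.0351 -0.192   2.622 ] yaw -0.0009875326120823247
```

View pics/w5.png

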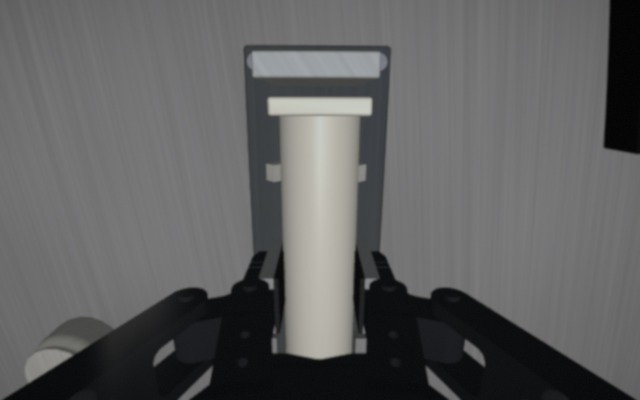

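View pics/s5.png

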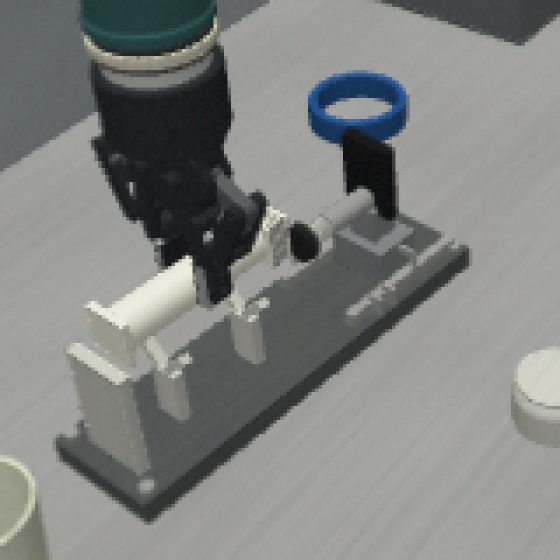

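```bash
python3 -c "
from h import *
from plant import manip
m=manip.camera_model('wrist')
e=np.array([.1045,.9945,0])
st=plane(m,316,78,.102);f=plane(m,320,97.5,.1295);sa=plane(m,316,163,.084);sb=plane(m,316,181,.084);w=np.linalg.norm(plane(m,252,78,.102)-plane(m,380,78,.102))
print(st,f,w,'gap',e@(st-f), 'saddle edges to foot',e@(f-sa),e@(f-sb), 'lateral', [.9945,-.1045,0]@(f-st))
"
```

```text
[0.6405 0.2311 0.102 ] [0.6411 0.2234 0.1295] 0.05060610971328771 gap 0.007662138017854675 saddle edges to foot 0.02951084727383212 0.038234428922687566 lateral 0.0013940987231856059
```

Call:
send_rows(
  moves=[
    {"tx": 0.08, "ty": -0.15, "tz": 0, "yaw": 0},
    {"tx": 0.08, "ty": -0.15, "tz": 0.8, "yaw": 0},
    {"tx": 0.08, "ty": -0.15, "tz": 1.6, "yaw": 0},
    {"tx": 0.08, "ty": -0.15, "tz": 2.2, "yaw": 0},
    {"tx": 0.08, "ty": -0.15, "tz": 2.5, "yaw": 0},
    {"tx": 0.08, "ty": -0.15, "tz": 2.6, "yaw": 0},
    {"tx": 0.08, "ty": -0.15, "tz": 2.6, "yaw": 0},
  ],
)

```text
time_s: 6.5
position: [0.6306, 0.1546, 0.0739]
orientation: [[0.105, 0.994, 0.001], [0.994, -0.105, -0.0], [-0.0, 0.001, -1.0]]
contact_force: [0.1, -0.7, 2.1]
gripper_width: 0.327
```

```bash
python3 -c "
from h import *
from plant import manip
go([.6312,.1532,.074],84)
im=manip.capture('wrist');cv2.imwrite('pics/w6.png',im[:,:,::-1])
go([.6312,.1532,.074],84)
"
```

```text
t 6.5 pos [0.6306 0.1546 0.0739] head 83.98131688862925 F [ 0.0957 -0.7029  2.1233] g 0.32733839851198726
move cm [-0.1297  0.0718 -0.0058] yaw -0.00032608180793635067
t 6.55 pos [0.6307 0.1545 0.074 ] head 83.98014355139046 F [ 1.2233 -0.2057  1.2275] g 0.33033897178214194
move cm [-0.1283  0.0681  0.0013] yaw -0.00034656040598960916
```

View pics/w6.png

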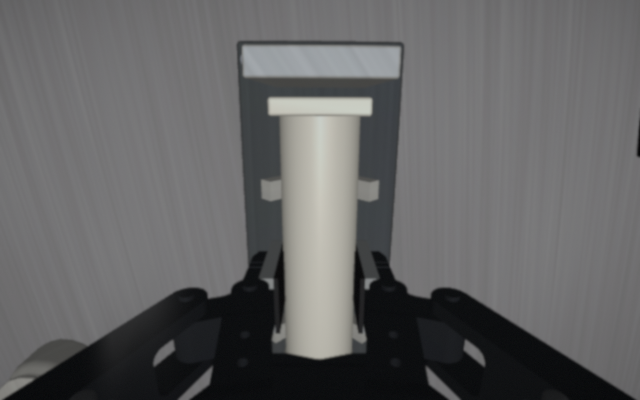

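Call:
send_rows(
  moves=[
    {"tx": 0, "ty": 0, "tz": 0.05, "yaw": 0},
    {"tx": 0, "ty": 0, "tz": 0.1, "yaw": 0},
    {"tx": 0, "ty": 0, "tz": 0.1, "yaw": 0},
  ],
)

```text
time_s: 6.8
position: [0.6307, 0.1546, 0.0739]
orientation: [[0.105, 0.994, 0.001], [0.994, -0.105, -0.0], [0.0, 0.001, -1.0]]
contact_force: [0.4, -0.0, 5.5]
gripper_width: 0.332
```

Call:
send_rows(
  moves=[
    {"tx": 0, "ty": 0, "tz": 0, "yaw": 0},
    {"tx": 0, "ty": 0, "tz": 0, "yaw": 0},
    {"tx": 0, "ty": 0, "tz": 0, "yaw": 0},
    {"tx": 0, "ty": 0, "tz": 0, "yaw": 0},
    {"tx": 0, "ty": 0, "tz": 0, "yaw": 0},
    {"tx": 0, "ty": 0, "tz": 0, "yaw": 0},
  ],
  gripper=0.8,
)

```text
time_s: 7.3
position: [0.6301, 0.1546, 0.0724]
orientation: [[0.105, 0.995, -0.001], [0.995, -0.105, -0.0], [-0.0, -0.001, -1.0]]
contact_force: [0.2, 0.7, -0.3]
gripper_width: 0.796
```

Call:
send_rows(
  moves=[
    {"tx": 0, "ty": 0, "tz": -1.0, "yaw": 0},
    {"tx": 0, "ty": 0, "tz": -3.0, "yaw": 0},
    {"tx": 0, "ty": 0, "tz": -6.0, "yaw": 0},
    {"tx": 0, "ty": 0, "tz": -9.0, "yaw": 0},
    {"tx": 0, "ty": 0, "tz": -11.5, "yaw": 0},
    {"tx": 0, "ty": 0, "tz": -12.5, "yaw": 0},
    {"tx": 0, "ty": 0, "tz": -12.5, "yaw": 0},
  ],
)

```text
time_s: 7.88
position: [0.632, 0.155, 0.2028]
orientation: [[0.105, 0.994, 0.008], [0.994, -0.105, 0.001], [0.002, 0.008, -1.0]]
contact_force: [0.2, -0.7, 0.3]
gripper_width: 0.8
```

```bash
python3 -c "
from h import *
from plant import manip
go([.6116,-.045,.2],84)
m=manip.camera_model('wrist');im=manip.capture('wrist');cv2.imwrite('pics/w7.png',im[:,:,::-1])
"
```

```text
t 7.8833 pos [0.632  0.155  0.2028] head 83.98817904441756 F [ 0.2168 -0.7184  0.2536] g 0.799900669641833
move cm [-20.1      0.0595   0.2407] yaw -0.0002063145956455201
```

View pics/w7.png

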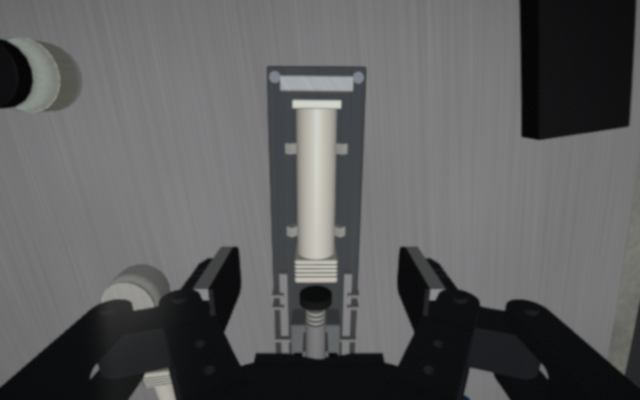

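Call:
send_rows(
  moves=[
    {"tx": -1.0, "ty": 0, "tz": 0, "yaw": 0},
    {"tx": -3.5, "ty": 0, "tz": 0, "yaw": 0},
    {"tx": -6.5, "ty": 0, "tz": 0, "yaw": 0},
    {"tx": -9.5, "ty": 0, "tz": 0, "yaw": 0},
    {"tx": -12.5, "ty": 0, "tz": 0, "yaw": 0},
    {"tx": -15.5, "ty": 0, "tz": 0, "yaw": 0},
    {"tx": -18.5, "ty": 0, "tz": 0, "yaw": 0},
    {"tx": -20.5, "ty": 0, "tz": 0, "yaw": 0},
    {"tx": -21.5, "ty": 0, "tz": 0, "yaw": 0},
    {"tx": -21.5, "ty": 0, "tz": 0, "yaw": 0},
  ],
  gripper=0.0,
)

```text
time_s: 8.77
position: [0.6064, -0.0616, 0.1952]
orientation: [[0.108, 0.994, -0.005], [0.994, -0.108, 0.0], [-0.0, -0.005, -1.0]]
contact_force: [-0.6, 0.8, 0.4]
gripper_width: 0.0
```

```bash
python3 -c "
from h import *
from plant import manip
go([.6085,-.0593,.2],84)
m=manip.camera_model('wrist');im=manip.capture('wrist');cv2.imwrite('pics/w8.png',im[:,:,::-1])
O=np.array([.631,.1545,0]);e=np.array([.1045,.9945,0]);x=np.array([.9945,-.1045,0])
for k in(-.171,-.159):
  for s in(-.022,.022):print(proj(m,O+k*e+s*x+[0,0,.134]))
go([.6085,-.0593,.088],84)
"
```

```text
t 8.7667 pos [ 0.6064 -0.0616  0.1952] head 83.77519706919685 F [-0.6321  0.766   0.4167] g 0.00024141042662557572
move cm [ 0.2494  0.1854 -0.4781] yaw -0.003923551310647957
[284.3968 140.9545]
[359.1315 140.7491]
[283.7965 120.1848]
[359.6833 119.953 ]
t 8.8167 pos [ 0.6068 -0.0598  0.1958] head 83.87536379517152 F [ 0.519   1.3291 -0.003 ] g 0.0020154005724343105
move cm [ 0.0637  0.2025 10.7775] yaw -0.002175312141446971
```

View pics/w8.png

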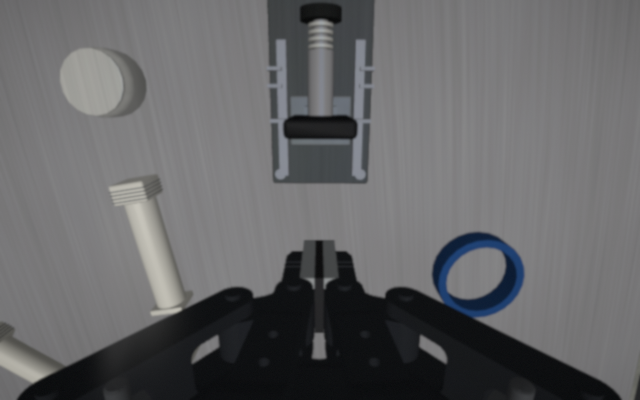

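Call:
send_rows(
  moves=[
    {"tx": 0, "ty": 0.1, "tz": 1.0, "yaw": 0},
    {"tx": 0, "ty": 0.1, "tz": 4.0, "yaw": 0},
    {"tx": 0, "ty": 0.1, "tz": 7.0, "yaw": 0},
    {"tx": 0, "ty": 0.1, "tz": 9.5, "yaw": 0},
    {"tx": 0, "ty": 0.1, "tz": 10.5, "yaw": 0},
    {"tx": 0, "ty": 0.1, "tz": 10.7, "yaw": 0},
    {"tx": 0, "ty": 0.1, "tz": 10.7, "yaw": 0},
  ],
)

```text
time_s: 9.4
position: [0.6086, -0.0582, 0.0902]
orientation: [[0.103, 0.995, -0.001], [0.995, -0.103, 0.0], [0.0, -0.001, -1.0]]
contact_force: [-0.1, 0.2, -0.4]
gripper_width: -0.001
```

```bash
python3 -c "
from h import *
from plant import manip
go([.612,-.0261,.088],84)
im=manip.capture('wrist');cv2.imwrite('pics/w9.png',im[:,:,::-1])
go([.612,-.0261,.088],84)
"
```

```text
t 9.4 pos [ 0.6086 -0.0582  0.0902] head 84.0711270024885 F [-0.068   0.151  -0.4462] g -0.001039840742509564
move cm [3.225  0.0101 0.2163] yaw 0.001241400380498444
t 9.45 pos [ 0.6096 -0.0586  0.0919] head 84.05098205268328 F [ 0.0191 -0.122   1.2839] g -0.00017185681262773742
move cm [ 3.259  -0.0957  0.3866] yaw 0.000889804678748466
```

View pics/w9.png

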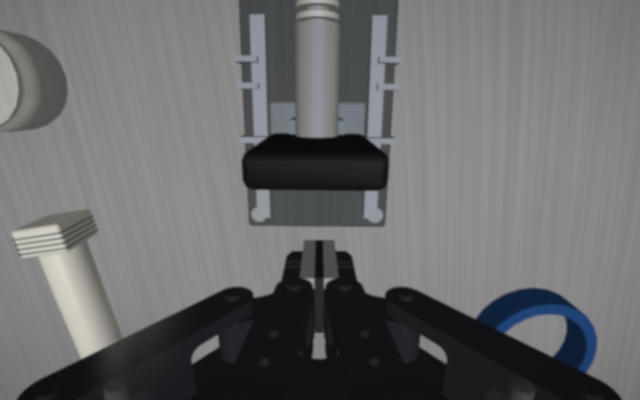

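Call:
send_rows(
  moves=[
    {"tx": 1.0, "ty": 0, "tz": 0.3, "yaw": 0},
    {"tx": 2.0, "ty": 0, "tz": 0.3, "yaw": 0},
    {"tx": 2.6, "ty": 0, "tz": 0.3, "yaw": 0},
    {"tx": 3.0, "ty": 0, "tz": 0.3, "yaw": 0},
    {"tx": 3.4, "ty": 0, "tz": 0.3, "yaw": 0},
    {"tx": 3.8, "ty": 0, "tz": 0.3, "yaw": 0},
    {"tx": 4.2, "ty": 0, "tz": 0.3, "yaw": 0},
    {"tx": 4.2, "ty": 0, "tz": 0.3, "yaw": 0},
  ],
)

```text
time_s: 10.12
position: [0.6135, -0.0175, 0.0884]
orientation: [[0.105, 0.995, 0.001], [0.995, -0.105, -0.001], [-0.001, 0.001, -1.0]]
contact_force: [-0.5, -5.0, 1.7]
gripper_width: -0.0
```

```bash
python3 -c "
from h import *
from plant import manip
go([.612,-.0261,.088],84)
im=manip.capture('wrist');cv2.imwrite('pics/w10.png',im[:,:,::-1])
go([.612,-.0261,.088],84)
"
```

```text
t 10.1167 pos [ 0.6135 -0.0175  0.0884] head 83.98985653368673 F [-0.4552 -5.0281  1.6997] g -0.00036026833856989284
move cm [-0.8705 -0.0642  0.0417] yaw -0.00017703688473163026
t 10.1667 pos [ 0.6134 -0.0178  0.0882] head 83.98197071571983 F [-0.2739 -4.9642  0.6845] g 0.000754711903128474
move cm [-0.8366 -0.0545  0.0237] yaw -0.00031467037246710617
```

View pics/w10.png

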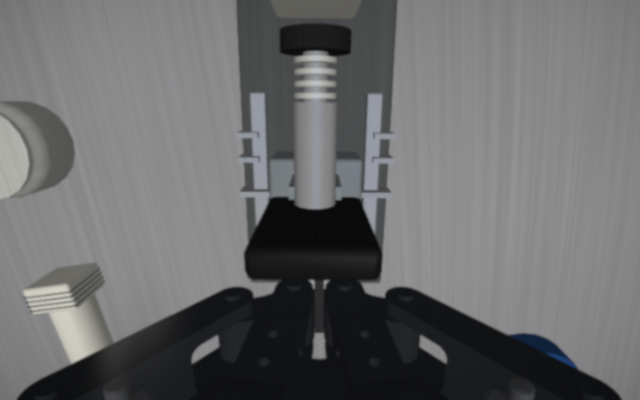

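```bash
cat >> h.py <<'E'
def remain(m,r1,r2,p,col=250,z=.035):
    e=np.array([.1045,.9945,0]);a,b,c=[e@plane(m,col,r,z) for r in(r1,r2,p)]
    print("ridge gap mm",1e3*(a-b),"remaining mm",1e3*((a+b)/2-c))
E
python3 -c "
from h import *
from plant import manip
remain(manip.camera_model('wrist'),134.5,159,194)
"
```

```text
ridge gap mm 13.930527492241843 remaining mm 27.796426678981607
```

Call:
send_rows(
  moves=[
    {"tx": 0.3, "ty": 0, "tz": 0, "yaw": 0},
    {"tx": 0.6, "ty": 0, "tz": 0, "yaw": 0},
    {"tx": 0.9, "ty": 0, "tz": 0, "yaw": 0},
    {"tx": 1.2, "ty": 0, "tz": 0, "yaw": 0},
    {"tx": 1.5, "ty": 0, "tz": 0, "yaw": 0},
    {"tx": 1.8, "ty": 0, "tz": 0, "yaw": 0},
    {"tx": 2.1, "ty": 0, "tz": 0, "yaw": 0},
    {"tx": 2.3, "ty": 0, "tz": 0, "yaw": 0},
    {"tx": 2.3, "ty": 0, "tz": 0, "yaw": 0},
  ],
)

```text
time_s: 10.92
position: [0.6157, 0.0032, 0.0882]
orientation: [[0.106, 0.994, 0.0], [0.994, -0.106, -0.004], [-0.004, 0.001, -1.0]]
contact_force: [-0.5, -9.3, 2.0]
gripper_width: -0.001
```

```bash
python3 -c "
from h import *
from plant import manip
go([.612,-.0261,.088],84)
im=manip.capture('wrist');cv2.imwrite('pics/w11.png',im[:,:,::-1])
im=manip.capture('side');cv2.imwrite('pics/s11.png',cv2.resize(im[150:310,170:330,::-1],None,fx=3.5,fy=3.5,interpolation=3))
go([.612,-.0261,.088],84)
"
```

```text
t 10.9167 pos [0.6157 0.0032 0.0882] head 83.93048718558 F [-0.5056 -9.3276  1.9581] g -0.000928854993382686
move cm [-2.9546 -0.0601  0.028 ] yaw -0.00121322748395669
t 11.0167 pos [0.6157 0.0029 0.0882] head 83.91136982457131 F [ -0.5525 -10.2578   2.0639] g 0.0016468055434140818
move cm [-2.9222 -0.0584  0.0283] yaw -0.001546888377850825
```

View pics/w11.png

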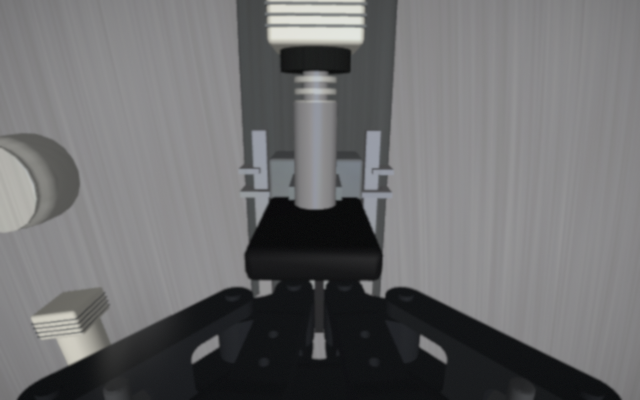

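View pics/s11.png

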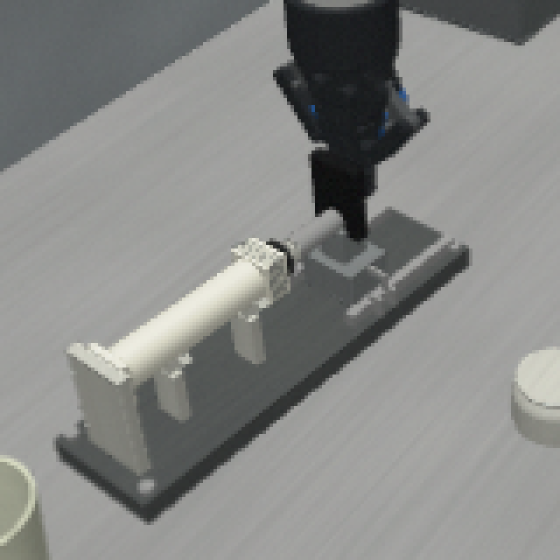

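Call:
send_rows(
  moves=[
    {"tx": 0.2, "ty": 0, "tz": 0, "yaw": 0},
    {"tx": 0.4, "ty": 0, "tz": 0, "yaw": 0},
    {"tx": 0.6, "ty": 0, "tz": 0, "yaw": 0},
    {"tx": 0.7, "ty": 0, "tz": 0, "yaw": 0},
    {"tx": 0.7, "ty": 0, "tz": 0, "yaw": 0},
    {"tx": 0.7, "ty": 0, "tz": 0, "yaw": 0},
  ],
)

```text
time_s: 11.52
position: [0.6163, 0.0084, 0.0882]
orientation: [[0.107, 0.994, -0.0], [0.994, -0.107, -0.007], [-0.007, 0.001, -1.0]]
contact_force: [-1.9, -12.7, 2.2]
gripper_width: 0.004
```

```bash
python3 -c "
from h import *
from plant import manip
go([.612,-.0261,.088],84)
im=manip.capture('wrist');cv2.imwrite('pics/w12.png',cv2.resize(im[90:290,180:460,::-1],None,fx=2.8,fy=2.8,interpolation=3))
im=manip.capture('side');cv2.imwrite('pics/s12.png',cv2.resize(im[150:310,170:330,::-1],None,fx=3.5,fy=3.5,interpolation=3))
go([.612,-.0261,.088],84)
"
```

```text
t 11.5167 pos [0.6163 0.0084 0.0882] head 83.86692998618882 F [ -1.8628 -12.6893   2.185 ] g 0.0037050350541141157
move cm [-3.4732 -0.0553  0.0407] yaw -0.002322509876679384
t 11.6167 pos [0.6163 0.0083 0.0882] head 83.85837353706063 F [ -0.6152 -13.6769   2.7323] g 0.0047466784876279335
move cm [-3.4695 -0.0567  0.0421] yaw -0.002471848086245748
```

View pics/w12.png

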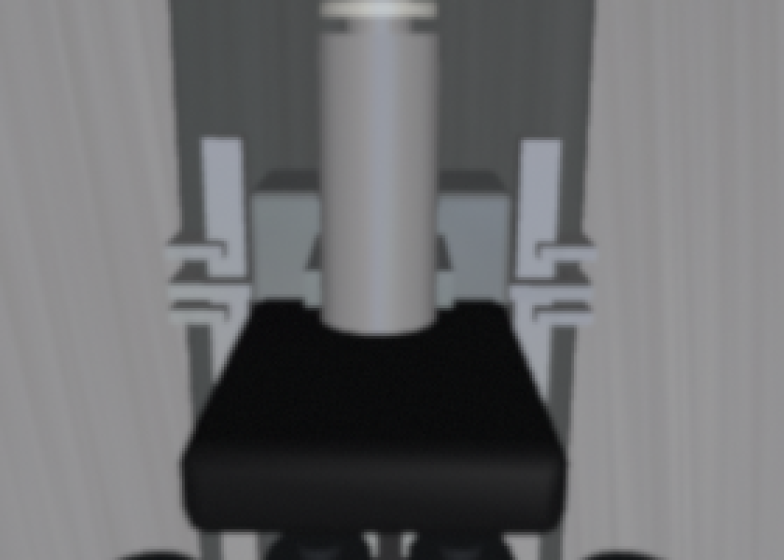

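View pics/s12.png

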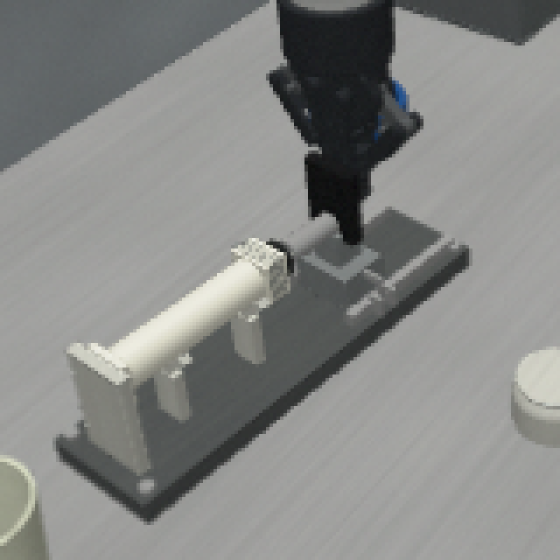

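Call:
send_rows(
  moves=[
    {"tx": 0.07, "ty": 0, "tz": 0, "yaw": 0},
    {"tx": 0.14, "ty": 0, "tz": 0, "yaw": 0},
    {"tx": 0.14, "ty": 0, "tz": 0, "yaw": 0},
    {"tx": 0.14, "ty": 0, "tz": 0, "yaw": 0},
    {"tx": 0.14, "ty": 0, "tz": 0, "yaw": 0},
    {"tx": 0.14, "ty": 0, "tz": 0, "yaw": 0},
  ],
)

```text
time_s: 12.12
position: [0.6164, 0.0094, 0.0882]
orientation: [[0.107, 0.994, -0.0], [0.994, -0.107, -0.007], [-0.007, 0.0, -1.0]]
contact_force: [-0.8, -13.3, 4.0]
gripper_width: 0.004
```

```bash
python3 -c "
from h import *
from plant import manip
go([.612,-.0261,.088],84)
im=manip.capture('wrist');cv2.imwrite('pics/w13.png',cv2.resize(im[150:230,220:300,::-1],None,fx=7,fy=7,interpolation=3))
im=manip.capture('top');cv2.imwrite('pics/t13.png',im[:,:,::-1])
go([.612,-.0261,.088],84)
"
```

```text
t 12.1167 pos [0.6164 0.0094 0.0882] head 83.85030137719589 F [ -0.7971 -13.307    3.9637] g 0.004284347414149971
move cm [-3.5765 -0.0542  0.0459] yaw -0.002612733853632777
t 12.2167 pos [0.6164 0.0094 0.0882] head 83.84930095668719 F [ -1.1212 -14.0773   3.0395] g -0.0028659084612516596
move cm [-3.574  -0.055   0.0447] yaw -0.002630194485414119
```

View pics/w13.png

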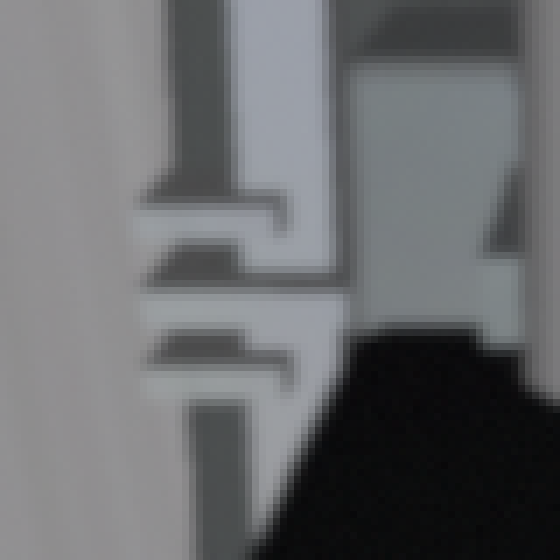

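View pics/t13.png

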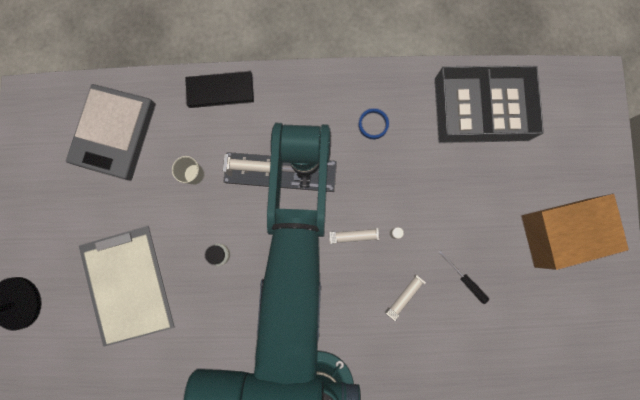

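The pointer (row about 288 in the crop) sits midway between the ridges (205 and 366). The pose and force are steady, and the bystanders haven't moved.

```bash
python3 -c "
from h import *
from plant import manip
go([.612,-.0261,.088],84)
print(manip.hand_in())
"
```

```text
t 12.2167 pos [0.6164 0.0094 0.0882] head 83.84930095668719 F [ -1.1212 -14.0773   3.0395] g -0.0028659084612516596
move cm [-3.574  -0.055   0.0447] yaw -0.002630194485414119
the job is handed in; nothing more can be done
None
```

The tube is in the press, and the arm was holding the handle in with the pointer between the ridges when I handed in at 12.2 s.

- **Placing:** I picked up the tube farthest from the base, at about (0.615, −0.337). I laid it in the saddles with its cap towards the plunger, released it, and backed off. A wrist picture then showed it lying in both saddles.
- **Pushing:** I pushed the handle with the shut fingers. The last wrist picture put the pointer within about 0.5 mm of midway between the ridges, so about 35 mm of travel. The side view had already shown the plunger on the cap and the tube against the stop.
- **Holding:** The tool position stayed constant between the last two readings.
- **Bystanders:** The last top view showed the cup, jar, tape, vial, screwdriver and the other tubes where they started. The arm hid the tin in that view.

**Disagreements:**
- The push force read 13–14 N, against the stated 11.5 N or so. I put this down to friction and the force sensor's noise of about 1 N, because the pointer position was clear in the picture.
- The top and wrist cameras differed by about 1.7 mm on the press position, so I used the wrist camera for placing.

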